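# Sweep the kiln props into the blue tray

### The job

Clear the glazing bench: with your fingertips, sweep the three short kiln props across the bench into the blue tray through its open mouth, until all three stand upright wholly inside it. Only push them along the bench, do not pick them up or tip them over, and leave the two jars and the cup standing where they are.

Things in the scene. Friction and masses are not known exactly. Their poses are not given: they have to be found in the camera images.
- prop0: short kiln prop: plain upright cylinder of buff ceramic, 38 mm diameter, 22 mm tall, about 50 g, a small dark dot on top (there are three, all alike). Loose, stands on the bench. Origin at the centre of its underside, z up.
- prop1: short kiln prop: plain upright cylinder of buff ceramic, 38 mm diameter, 22 mm tall, about 50 g, a small dark dot on top (there are three, all alike). Loose, stands on the bench. Origin at the centre of its underside, z up.
- prop2: short kiln prop: plain upright cylinder of buff ceramic, 38 mm diameter, 22 mm tall, about 50 g, a small dark dot on top (there are three, all alike). Loose, stands on the bench. Origin at the centre of its underside, z up.
- blue_tray: BLUE tray, empty, for the kiln props: low three-sided tray fixed to the bench, 132 mm (x) by 150 mm (y), walls 35 mm high, 6 mm thick; the whole +y end (y = +75 mm) is its open mouth, 120 mm clear; inner faces at x = +-60 and y = -69 mm. Its floor is flush with the bench, no lip. Origin: centre of its outline, at bench height. Nearer or farther than the black tray, beside it.
- black_tray: BLACK tray, not to be used: low three-sided tray fixed to the bench, 132 mm (x) by 150 mm (y), walls 35 mm high, 6 mm thick; the whole +y end (y = +75 mm) is its open mouth, 120 mm clear; inner faces at x = +-60 and y = -69 mm. Its floor is flush with the bench, no lip. Origin: centre of its outline, at bench height. Three white cones, 30 mm high, stand fixed at its back.
- green_jar: small closed green glaze jar with white lid, 44 mm diameter, 55 mm tall, 110 g, loose bystander standing beside the work. Origin at the centre of its underside.
- amber_jar: small closed yellow glaze jar with white lid, 44 mm diameter, 55 mm tall, 110 g, loose bystander standing beside the work. Origin at the centre of its underside.
- cup: small open white test cup, 60 mm rim diameter, 55 mm tall, 120 g, loose bystander left of the work. Origin at the centre of its underside.

How it is judged:
By the outcome, as a careful person would: the job done as asked, in the order asked, and still so for the second after the job is handed in, with the robot touching nothing.
It also fails if it takes over 67 s, if anything falls off the work surface, if the arm or the gripper's body presses on something with over 40 N, if the wrist force passes 120 N, or if a joint passes its speed limit or range.

### The arm

A 6-joint arm with a two-finger parallel gripper is mounted at the origin on the work surface. World frame = base frame: x ahead of the robot, y to its left, z up, the work surface at z = 0. Lengths are in m, angles in rad, forces in N, time in s.
With the tool pointing down it reaches from about 0.375 to 0.975 m from the base axis. Payload 3.8 kg.
Tool frame: the origin (TCP) lies at the very end of the fingers, on their centre line; the grasp point (between the pads) lies 19 mm behind it; z points along the fingers, y is the line along which they close (so a half turn about z gives the same grasp; the last joint's range is limited). The gripper opens to 85 mm and grips with 20 to 120 N. Pads are 22 mm wide; open, the fingers measure 114 mm over their backs; the gripper's body (76 mm by 85 mm) begins 54 mm behind the grasp point. The pads swing forward as they close: fully open they stand 13 mm farther back than shut.
Start: joints at [1.222, 0.264, 1.604, -0, 1.274, -0.037], TCP at [0.207, 0.642, 0.231] pointing down, gripper open.
Joint ranges: [-2.63, 2.63], [-0.94, 2.18], [0.31, 2.57], [-1.31, 4.45], [0, 2.66], [-2.55, 2.55]. Speed limits (rad/s): [2.57, 2.57, 3.14, 3.14, 3.14, 3.14].

### API

Orientations are given as a rotation vector (axis times angle).
In Python, from workcell import bot, vision gives the robot as it stands. The module is installed in compiled form; this text tells all that it offers.
- The arm moves only by the tool play_rows, never from a script. Its argument "moves" is a list that holds one entry, the list of rows, each a list of 7 numbers: the turn, a rotation vector about the tool's x, y, z as a fraction of full scale, then the shift along the tool's x, y, z as a fraction of full scale, then the finger opening in mm, from 0 to 85.4. In form: [[[ax, ay, az, x, y, z, jaw], ...]]. A call has 1 to 5 rows; each row shifts and turns the commanded pose from where the row before left it, along the tool's axes as they then stand; what a row does not reach is not made up. Full scale, the value 1, is 0.1 m for a shift and 0.5 rad for a turn. A row lasts 1/12 s, in which the tool goes at most 41.7 mm and 7.16 degrees, less where a joint would pass 70% of its speed; a pose out of reach is approached as far as the arm can. A call with a number of a shift or a turn outside -1 to 1 is refused whole. A call with a gripper value outside its range is refused whole. The fingers move at their own pace and stop on an object; "newtons" is the grip in N (left out, the last holds). Time passes only in rows, so rows that do not move let the fingers close. It gives the time, the measured TCP pose, the force, the opening and the grip force at its end, in the units of the state.
- bot.read_state(): the state, without advancing time (a new reading comes with each control period).
- vision.read_camera(name): name is "scene" or "side" or "wrist"; returns a dict with "image" (420x560x3 uint8, red, green, blue), "depth" (420x560 float32, m along the optical axis (not along the pixel's ray), 0 where there is no reading), "K" (3x3 intrinsics, pixels), "R" (3x3) and "t" (3): a world point X has camera coordinates R X + t. Camera axes: x right, y down, z forward; pixel columns grow to the right and rows downward; lengths in m; the calibration is good to about 2 mm. A picture is of the moment at which its call begins.
- bot.finish_job(): hands the job in; it is judged then, once.
The state is a dict: "time": time; "q": joint angles; "joint_vel": joint speeds; "joint_torque": joint torques, N m; "tool_pos": TCP position; "tcp_rot": TCP orientation; "wrist_force": force on the tool from outside, world axes, zero at the start; "torque": the same for the moment, N m; "width": opening from 0.0 (shut) to 1.0 (fully open); "grip_force": force on a finger pad.
Only numpy, scipy, OpenCV 4.12 (cv2) and the standard library are available. Lean on these libraries where they do the work, as an engineer would, in place of code of your own. Each camera call takes 0.05 s, during which the arm holds its last target. There are 200 camera calls.

## Working session

There is one attempt and no reset: what is moved stays moved. The work goes in short steps, Python scripts to look and compute and a tool call to move; the robot and the scene stay as the last step left them, time stands still between calls to the robot, and variables do not carry over. Pictures are saved under pics/ and viewed, at most 10 in all, crops included, and the job is handed in when it is done.

Besides the shell and the picture viewer there is one more tool, called after "Request:" by a JSON object that holds its "api" and its "payload", one argument or row to a line. play_rows: Moves the arm, as the interface text tells. Its arguments: {"type":"object","properties":{"moves":{"type":"array","items":{"type":"array","items":{"type":"array","items":{"type":"number"}}}},"newtons":{"type":"number"}},"required":["moves"]}

```bash
mkdir -p pics
cat > h.py <<'E'
import numpy as np,cv2
from workcell import bot,vision
def cam(n,f=None):
    c=vision.read_camera(n)
    if f: cv2.imwrite('pics/'+f,c['image'][:,:,::-1])
    return c
def px(c,u,v,z):
    d=c['R'].T@np.linalg.inv(c['K'])@np.array([u,v,1.]);o=-c['R'].T@c['t']
    return (o+d*(z-o[2])/d[2]).round(4)
E
python3 - <<'E'
from h import *
import pickle
D={n:cam(n,n+'0.png') for n in('scene','side')}
pickle.dump(D,open('d.pkl','wb'))
s=bot.read_state();print(s)
for n in D: print(n,-D[n]['R'].T@D[n]['t'])
E
```

```text
{'time': 0.1, 'q': array([ 1.22207212e+00,  2.64720735e-01,  1.60526019e+00,  2.89271250e-05,
        1.27370318e+00, -3.68825559e-02]), 'joint_vel': array([-7.38750486e-04, -2.37092722e-03, -2.04718025e-03, -1.60853945e-03,
        8.95342190e-05, -1.60636688e-03]), 'joint_torque': array([ 8.85515219e-04, -5.16711080e+01, -3.68593204e+01, -2.68682919e-05,
        6.33650052e-03,  1.82265893e-05]), 'tool_pos': array([0.20684961, 0.64181861, 0.23004532]), 'tcp_rot': array([-0.48780384, -3.10305546,  0.0032156 ]), 'wrist_force': array([-0.38396552, -0.25077279,  0.17799052]), 'torque': array([ 0.00609533, -0.03921933, -0.00212813]), 'grip_force': 0.0, 'width': 0.9999900041931215}
scene [0.92205907 0.65548488 0.64548287]
side [ 0.18238566 -0.45422992  0.62396808]
```

View pics/scene0.png

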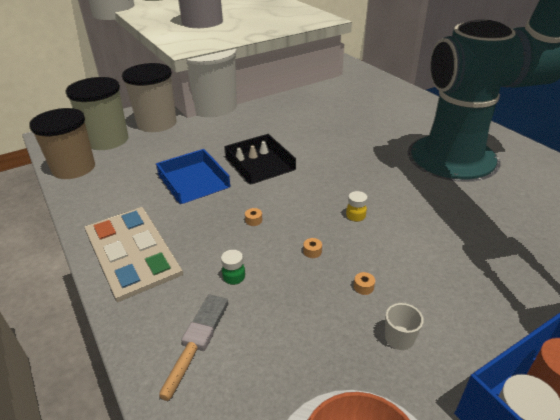

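View pics/side0.png

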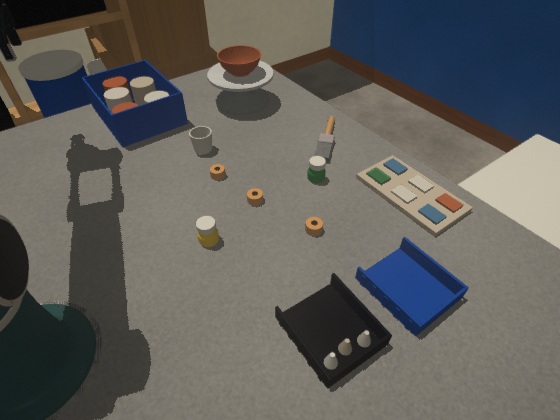

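Run:
```python
from h import *
import pickle
D=pickle.load(open('d.pkl','rb'))
a=cv2.resize(D['scene']['image'][130:350,140:440,::-1],(780,572),interpolation=cv2.INTER_CUBIC);cv2.imwrite('pics/a.png',a)
a=cv2.resize(D['side']['image'][120:390,190:480,::-1],(640,596),interpolation=cv2.INTER_CUBIC);cv2.imwrite('pics/b.png',a)
for n,c in D.items():
    hsv=cv2.cvtColor(c['image'],cv2.COLOR_RGB2HSV)
    # top-down reconstruct
    m=cv2.inRange(hsv,(8,110,90),(20,255,255))
    k,l,st,ce=cv2.connectedComponentsWithStats(m)
    for i in range(1,k):
        if 40<st[i,4]<600: print(n,ce[i].round(1),st[i],px(c,*ce[i],.015))
```

```text
scene [ 15.1 153.8] [  0 149  28  11 123] [ 0.9786 -0.6335  0.015 ]
scene [ 14.6 163.4] [  0 157  31  15 155] [ 0.9863 -0.5813  0.015 ]
scene [253.3 216.6] [245 208  17  18 243] [ 0.5711 -0.049   0.015 ]
scene [104.4 229. ] [ 94 220  22  19 272] [ 0.8589 -0.1853  0.015 ]
scene [312.4 247.7] [304 238  18  20 292] [0.5196 0.1029 0.015 ]
scene [364.  283.1] [354 272  21  23 358] [0.4945 0.2327 0.015 ]
scene [551.8 354.5] [541 339  19  37 504] [0.3452 0.5077 0.015 ]
side [80.  24.2] [74 20 13  9 73] [0.5044 1.4333 0.015 ]
side [97.9 45.1] [ 90  38  17  15 125] [0.4962 1.1685 0.015 ]
side [135.8  51.1] [132  43   9  18  91] [0.5941 1.0272 0.015 ]
side [114.2  81.8] [103  77  24  11 200] [0.4445 0.8374 0.015 ]
side [ 17.5 109.6] [  8 101  19  17 183] [0.1466 0.8388 0.015 ]
side [ 33.7 108.7] [ 25 101  17  17 134] [0.1876 0.8153 0.015 ]
side [123.1 106.2] [112 102  26  11 144] [0.4126 0.668  0.015 ]
side [329.4 124.9] [325 116   9  18 103] [0.8524 0.2184 0.015 ]
side [217.3 171.7] [210 164  15  16 187] [0.4901 0.2259 0.015 ]
side [254.7 196.7] [247 189  16  17 213] [0.5153 0.0961 0.015 ]
side [449.4 201.9] [436 193  27  19 245] [ 0.8637 -0.1792  0.015 ]
side [313.7 226.1] [306 217  17  19 248] [ 0.567  -0.0545  0.015 ]
```

View pics/a.png

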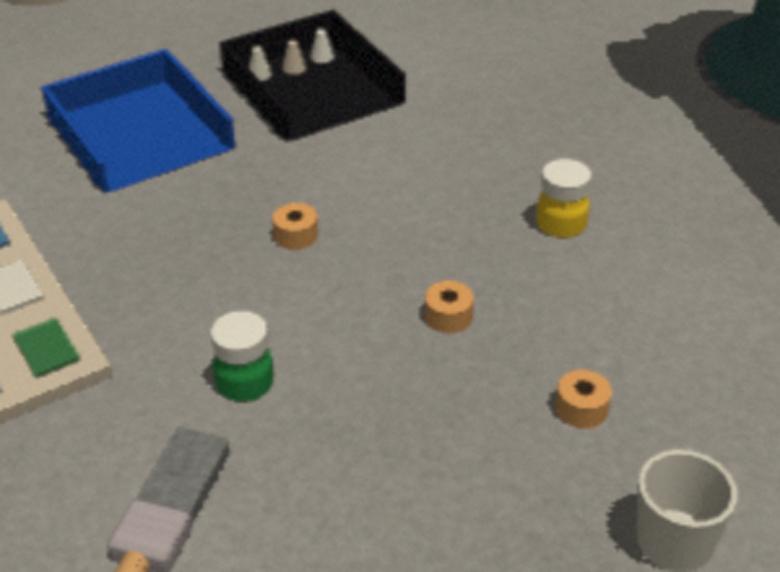

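View pics/b.png

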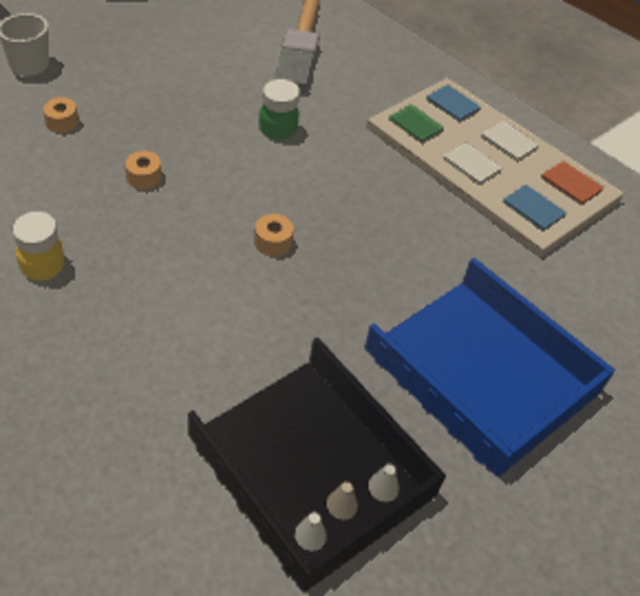

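Run:
```python
from h import *
import pickle
D=pickle.load(open('d.pkl','rb'));s=D['scene'];d=D['side']
def A(n,u,v,z): print(n,'scene',px(s,140+u/2.6,130+v/2.6,z)[:2])
def B(n,u,v,z): print(n,'side',px(d,190+u/2.207,120+v/2.207,z)[:2])
for n,a,b,z in [('A',(295,216),(274,226),.022),('B',(450,295),(143,162),.022),('C',(585,388),(61,107),.022),
 ('mouthR+x low?',(108,188),(468,283),0),('mouth-x',(234,152),(366,347),0),('mouth+x top',(103,167),(474,262),.035),('mouth-x top',(233,122),(374,325),.035),
 ('back+x',(43,88),(611,372),.035),('back-x',(165,52),(505,453),.035),('green',(240,328),(281,92),.055),('amber',(566,173),(36,228),.055),('cup',(686,490),(25,30),.055)]:
    A(n,*a,z);B(n,*b,z)
```

```text
A scene [ 0.5688 -0.0517]
A side [ 0.5702 -0.0516]
B scene [0.5159 0.0995]
B side [0.5178 0.099 ]
C scene [0.4916 0.231 ]
C side [0.4935 0.2285]
mouthR+x low? scene [ 0.678  -0.2039]
mouthR+x low? side [ 0.6853 -0.2008]
mouth-x scene [ 0.5574 -0.1919]
mouth-x side [ 0.5568 -0.1967]
mouth+x top scene [ 0.6833 -0.1884]
mouth+x top side [ 0.6803 -0.2018]
mouth-x top scene [ 0.5566 -0.189 ]
mouth-x top side [ 0.5571 -0.1989]
back+x scene [ 0.6831 -0.3413]
back+x side [ 0.6797 -0.3458]
back-x scene [ 0.5572 -0.3384]
back-x side [ 0.5533 -0.3422]
green scene [0.6827 0.0767]
green side [0.6809 0.073 ]
amber scene [0.3714 0.0578]
amber side [0.3711 0.0527]
cup scene [0.5175 0.3524]
cup side [0.5132 0.3404]
```

Request:
{"api": "play_rows", "payload": {
  "moves": [
    [[0, 0, 0.25, 0, 0, 0, 28], [0, 0, 0.25, 0, 0, 0, 28], [0, 0, 0.25, 0, 0, 0, 28], [0, 0, 0.25, 0, 0, 0, 28], [0, 0, 0.25, 0, 0, 0, 28]]
  ],
  "newtons": 40
}}

```text
time: 0.52
tool_pos: [0.2069, 0.642, 0.2304]
tcp_rot: [1.427, 2.799, -0.002]
wrist_force: [0.5, -0.2, -0.4]
width: 0.33
grip_force: 0.0
```

Request:
{"api": "play_rows", "payload": {
  "moves": [
    [[0, 0, 0.25, 0, 0, 0, 28], [0, 0, 0.25, 0, 0, 0, 28], [0, 0, 0.25, 0, 0, 0, 28], [0, 0, 0.25, 0, 0, 0, 28], [0, 0, 0.25, 0, 0, 0, 28]]
  ]
}}

```text
time: 0.93
tool_pos: [0.2069, 0.642, 0.2305]
tcp_rot: [2.218, 2.224, -0.002]
wrist_force: [-0.3, -0.1, 0.1]
width: 0.329
grip_force: 0.0
```

Request:
{"api": "play_rows", "payload": {
  "moves": [
    [[0, 0, 0.018, 0, 0, 0, 28], [0, 0, 0, -0.25, 0.15, 0, 28], [0, 0, 0, -0.25, 0.15, 0, 28]]
  ]
}}

```text
time: 1.18
tool_pos: [0.2365, 0.5925, 0.2304]
tcp_rot: [2.215, 2.228, -0.001]
wrist_force: [0.8, -0.3, 0.1]
width: 0.326
grip_force: 0.0
```

Request:
{"api": "play_rows", "payload": {
  "moves": [
    [[0, 0, 0, -0.286, 0.168, 0, 28], [0, 0, 0, -0.286, 0.168, 0, 28], [0, 0, 0, -0.286, 0.168, 0, 28], [0, 0, 0, -0.286, 0.168, 0, 28], [0, 0, 0, -0.286, 0.168, 0, 28]]
  ]
}}

```text
time: 1.6
tool_pos: [0.3214, 0.4478, 0.2309]
tcp_rot: [2.217, 2.226, -0.001]
wrist_force: [0.1, 0.7, 0.3]
width: 0.326
grip_force: 0.0
```

Request:
{"api": "play_rows", "payload": {
  "moves": [
    [[0, 0, 0, -0.286, 0.168, 0, 28], [0, 0, 0, -0.286, 0.168, 0, 28], [0, 0, 0, -0.286, 0.168, 0, 28], [0, 0, 0, -0.286, 0.168, 0, 28], [0, 0, 0, -0.286, 0.168, 0, 28]]
  ]
}}

```text
time: 2.02
tool_pos: [0.4054, 0.3049, 0.2311]
tcp_rot: [-2.217, -2.226, 0.0]
wrist_force: [0.5, 0.0, -0.5]
width: 0.331
grip_force: 0.0
```

Request:
{"api": "play_rows", "payload": {
  "moves": [
    [[0, 0, 0, -0.286, 0.168, 0.1, 28], [0, 0, 0, -0.286, 0.168, 0.1, 28], [0, 0, 0, -0.286, 0.168, 0.1, 28], [0, 0, 0, -0.286, 0.168, 0.1, 28], [0, 0, 0, -0.286, 0.168, 0.1, 28]]
  ]
}}

```text
time: 2.43
tool_pos: [0.4894, 0.1618, 0.1808]
tcp_rot: [2.218, 2.225, 0.0]
wrist_force: [0.3, 0.6, 0.1]
width: 0.33
grip_force: 0.0
```

Request:
{"api": "play_rows", "payload": {
  "moves": [
    [[0, 0, 0, -0.286, 0.168, 0.1, 28], [0, 0, 0, -0.286, 0.168, 0.1, 28], [0, 0, 0, -0.286, 0.168, 0.1, 28], [0, 0, 0, -0.286, 0.168, 0.1, 28], [0, 0, 0, -0.286, 0.168, 0.1, 28]]
  ]
}}

```text
time: 2.85
tool_pos: [0.5734, 0.0188, 0.1306]
tcp_rot: [-2.218, -2.225, 0.0]
wrist_force: [0.7, 0.6, -0.4]
width: 0.329
grip_force: 0.0
```

Run:
```python
from h import *
c=cam('wrist','w1.png');print(bot.read_state()['tool_pos'],px(c,280,210,0.))
```

```text
[0.57538421 0.0140451  0.12871946] [0.5719 0.0094 0.    ]
```

View pics/w1.png

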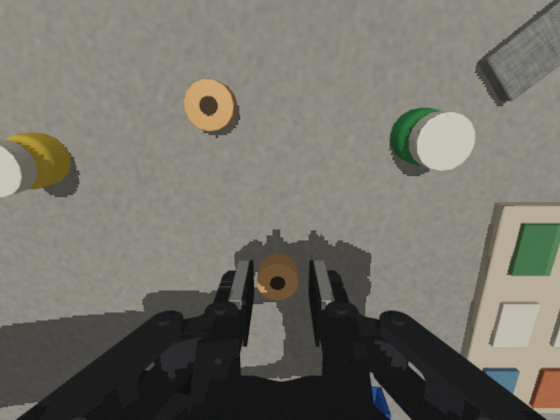

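Run:
```python
from h import *
c=cam('wrist');print(bot.read_state()['tool_pos'],px(c,278,283,.022),px(c,208,104,.022))
```

```text
[0.57373677 0.016599   0.12924203] [ 0.5722 -0.0577  0.022 ] [0.5201 0.0957 0.022 ]
```

Request:
{"api": "play_rows", "payload": {
  "moves": [
    [[0, 0, 0, 0, -0.04, 0.3, 28], [0, 0, 0, 0, 0, 0.3, 28], [0, 0, 0, 0, 0, 0.3, 28], [0, 0, 0, 0, 0, 0.3, 28], [0, 0, 0, 0, 0, 0, 28]]
  ]
}}

```text
time: 3.37
tool_pos: [0.5628, 0.0211, 0.0052]
tcp_rot: [-2.212, -2.218, 0.013]
wrist_force: [-1.6, -0.0, -1.0]
width: 0.328
grip_force: 0.0
```

Request:
{"api": "play_rows", "payload": {
  "moves": [
    [[0, 0, 0, 0, 0, 0, 28], [0, 0, 0, 0, 0, 0, 28]]
  ]
}}

```text
time: 3.53
tool_pos: [0.5699, 0.0209, 0.0127]
tcp_rot: [2.219, 2.222, 0.002]
wrist_force: [1.3, -0.1, 0.4]
width: 0.327
grip_force: 0.0
```

Request:
{"api": "play_rows", "payload": {
  "moves": [
    [[0, 0, 0, -0.08, 0, 0.03, 28], [0, 0, 0, -0.1, 0, 0.03, 28], [0, 0, 0, -0.1, 0, 0, 28], [0, 0, 0, -0.1, 0, 0, 28], [0, 0, 0, -0.08, 0, 0, 28]]
  ]
}}

```text
time: 3.95
tool_pos: [0.5695, -0.0272, 0.006]
tcp_rot: [2.222, 2.22, 0.001]
wrist_force: [-0.6, 0.4, 0.0]
width: 0.33
grip_force: 0.5
```

Request:
{"api": "play_rows", "payload": {
  "moves": [
    [[0, 0, 0, -0.13, 0.04, 0, 28], [0, 0, 0, -0.14, 0.05, 0, 28], [0, 0, 0, -0.14, 0.05, 0, 28], [0, 0, 0, -0.14, 0.05, 0, 28], [0, 0, 0, -0.14, 0.05, 0, 28]]
  ]
}}

```text
time: 4.37
tool_pos: [0.5938, -0.0962, 0.0054]
tcp_rot: [2.222, 2.221, 0.0]
wrist_force: [0.0, 1.4, 1.2]
width: 0.329
grip_force: 1.0
```

Run:
```python
from h import *
c=cam('side');print(bot.read_state()['tool_pos'])
cv2.imwrite('pics/c.png',cv2.resize(c['image'][120:390,190:480,::-1],(640,596)))
```

```text
[ 0.59532683 -0.09871173  0.00574355]
```

View pics/c.png

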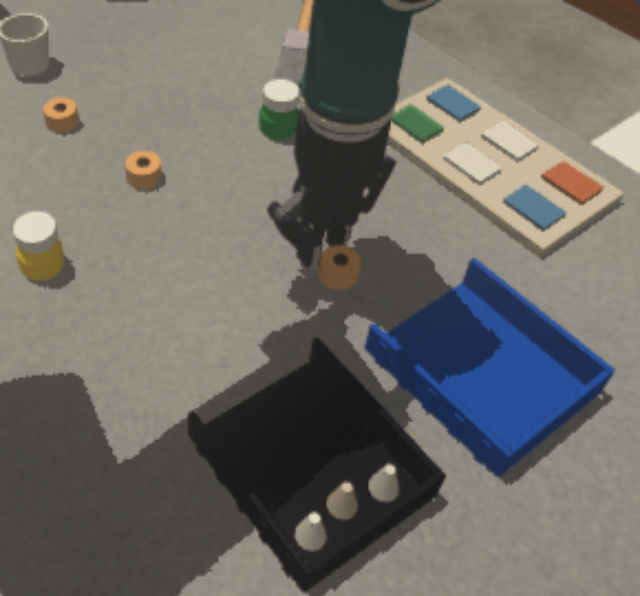

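Run:
```python
from h import *
c=cam('side');print(px(c,190+340/2.207,120+259/2.207,.022))
```

```text
[ 0.5931 -0.1202  0.022 ]
```

Request:
{"api": "play_rows", "payload": {
  "moves": [
    [[0, 0, 0, -0.13, 0.045, 0, 28], [0, 0, 0, -0.13, 0.045, 0, 28], [0, 0, 0, -0.13, 0.045, 0, 28], [0, 0, 0, -0.13, 0.045, 0, 28], [0, 0, 0, -0.13, 0.045, 0, 28]]
  ]
}}

```text
time: 4.88
tool_pos: [0.616, -0.161, 0.0052]
tcp_rot: [2.221, 2.221, -0.0]
wrist_force: [-0.1, 0.4, 0.1]
width: 0.327
grip_force: 0.2
```

Request:
{"api": "play_rows", "payload": {
  "moves": [
    [[0, 0, 0, -0.14, 0, 0, 28], [0, 0, 0, -0.14, 0, 0, 28], [0, 0, 0, -0.14, 0, 0, 28], [0, 0, 0, -0.14, 0, 0, 28], [0, 0, 0, -0.14, 0, 0, 28]]
  ]
}}

```text
time: 5.3
tool_pos: [0.6153, -0.231, 0.0053]
tcp_rot: [-2.222, -2.221, 0.0]
wrist_force: [-0.4, 0.5, -0.1]
width: 0.329
grip_force: 0.3
```

Request:
{"api": "play_rows", "payload": {
  "moves": [
    [[0, 0, 0, -0.14, 0, 0, 28], [0, 0, 0, -0.14, 0, 0, 28], [0, 0, 0, -0.14, 0, 0, 28], [0, 0, 0, -0.1, 0, 0, 28], [0, 0, 0, -0.06, 0, 0, 28]]
  ]
}}

```text
time: 5.72
tool_pos: [0.6155, -0.2894, 0.0053]
tcp_rot: [2.222, 2.22, -0.0]
wrist_force: [-0.5, 1.6, -0.0]
width: 0.329
grip_force: 0.3
```

Request:
{"api": "play_rows", "payload": {
  "moves": [
    [[0, 0, 0, 0, 0, 0, 28], [0, 0, 0, 0.15, 0, 0, 28], [0, 0, 0, 0.2, 0, -0.1, 28], [0, 0, 0, 0.25, 0, -0.25, 28], [0, 0, 0, 0.25, 0, -0.25, 28]]
  ]
}}

```text
time: 6.13
tool_pos: [0.6135, -0.1997, 0.0638]
tcp_rot: [-2.218, -2.218, 0.003]
wrist_force: [0.7, 0.0, -0.0]
width: 0.329
grip_force: 0.0
```

Run:
```python
from h import *
c=cam('side','d.png');print(bot.read_state()['tool_pos'])
hsv=cv2.cvtColor(c['image'],cv2.COLOR_RGB2HSV)
m=cv2.inRange(hsv,(8,110,60),(20,255,255))[150:330,190:440]
k,l,st,ce=cv2.connectedComponentsWithStats(m)
for i in range(1,k):
    if st[i,4]>60: print(st[i],px(c,*(ce[i]+[190,150]),.015))
```

```text
[ 0.61755059 -0.19628894  0.0706041 ]
[ 20  14  15  16 186] [0.49   0.2258 0.015 ]
[ 57  39  16  17 212] [0.5151 0.0961 0.015 ]
[224 140  24  24 376] [ 0.6119 -0.3152  0.015 ]
```

Request:
{"api": "play_rows", "payload": {
  "moves": [
    [[0, 0, 0, 0.3, -0.1, 0, 28], [0, 0, 0, 0.38, -0.1, 0, 28], [0, 0, 0, 0.38, -0.1, 0, 28], [0, 0, 0, 0.38, -0.1, 0, 28], [0, 0, 0, 0.38, -0.1, 0, 28]]
  ]
}}

```text
time: 6.6
tool_pos: [0.5642, -0.0176, 0.0653]
tcp_rot: [-2.22, -2.222, -0.001]
wrist_force: [0.2, 0.1, -1.0]
width: 0.329
grip_force: 0.0
```

Request:
{"api": "play_rows", "payload": {
  "moves": [
    [[0, 0, 0, 0.38, -0.1, 0, 28], [0, 0, 0, 0.38, -0.1, 0, 28], [0, 0, 0, 0.38, -0.1, 0, 28], [0, 0, 0, 0.3, -0.1, 0, 28], [0, 0, 0, 0.2, -0.1, 0, 28]]
  ]
}}

```text
time: 7.02
tool_pos: [0.5138, 0.1474, 0.0654]
tcp_rot: [-2.218, -2.224, -0.001]
wrist_force: [0.7, 0.5, 0.4]
width: 0.33
grip_force: 0.0
```

Request:
{"api": "play_rows", "payload": {
  "moves": [
    [[0, 0, 0, 0, 0, 0, 28], [0, 0, 0, 0, 0, 0.1, 28], [0, 0, 0, 0, 0, 0.15, 28], [0, 0, 0, 0, 0, 0.15, 28], [0, 0, 0, 0, 0, 0.1, 28]]
  ]
}}

```text
time: 7.43
tool_pos: [0.5147, 0.1427, 0.0134]
tcp_rot: [-2.221, -2.221, 0.002]
wrist_force: [0.1, -1.0, -0.7]
width: 0.33
grip_force: 0.0
```

Request:
{"api": "play_rows", "payload": {
  "moves": [
    [[0, 0, 0, 0, 0, 0.05, 28], [0, 0, 0, 0, 0, 0, 28], [0, 0, 0, 0, 0, 0, 28]]
  ]
}}

```text
time: 7.68
tool_pos: [0.5156, 0.143, 0.01]
tcp_rot: [-2.222, -2.22, 0.001]
wrist_force: [0.9, -0.1, 0.6]
width: 0.329
grip_force: 0.0
```

Request:
{"api": "play_rows", "payload": {
  "moves": [
    [[0, 0, 0, -0.1, 0, 0.04, 28], [0, 0, 0, -0.12, 0, 0, 28], [0, 0, 0, -0.15, 0.05, 0, 28], [0, 0, 0, -0.15, 0.056, 0, 28], [0, 0, 0, -0.15, 0.056, 0, 28]]
  ]
}}

```text
time: 8.1
tool_pos: [0.5321, 0.0748, 0.0068]
tcp_rot: [2.221, 2.221, 0.001]
wrist_force: [-0.9, 0.7, 0.3]
width: 0.326
grip_force: 0.1
```

Request:
{"api": "play_rows", "payload": {
  "moves": [
    [[0, 0, 0, -0.15, 0.056, 0, 28], [0, 0, 0, -0.15, 0.056, 0, 28], [0, 0, 0, -0.15, 0.056, 0, 28], [0, 0, 0, -0.15, 0.056, 0, 28], [0, 0, 0, -0.15, 0.056, 0, 28]]
  ]
}}

```text
time: 8.52
tool_pos: [0.5601, -0.0006, 0.0068]
tcp_rot: [2.222, 2.22, 0.001]
wrist_force: [-1.0, -0.1, -0.5]
width: 0.328
grip_force: 0.1
```

Request:
{"api": "play_rows", "payload": {
  "moves": [
    [[0, 0, 0, -0.15, 0.056, 0, 28], [0, 0, 0, -0.15, 0.056, 0, 28], [0, 0, 0, -0.15, 0.056, 0, 28], [0, 0, 0, -0.15, 0.056, 0, 28], [0, 0, 0, -0.15, 0.056, 0, 28]]
  ]
}}

```text
time: 8.93
tool_pos: [0.5881, -0.0754, 0.0066]
tcp_rot: [2.222, 2.221, 0.0]
wrist_force: [0.0, 1.1, -0.5]
width: 0.331
grip_force: 0.2
```

```bash
cat > m.py <<'E'
from h import *
c=cam('side');print(bot.read_state()['tool_pos'])
hsv=cv2.cvtColor(c['image'],cv2.COLOR_RGB2HSV)
m=cv2.inRange(hsv,(5,110,50),(20,255,255))[150:330,190:440]
k,l,st,ce=cv2.connectedComponentsWithStats(m)
for i in range(1,k):
    if st[i,4]>60: print(st[i],px(c,*(ce[i]+[190,150]),.015))
E
python3 m.py
```

```text
[ 0.58984474 -0.07783424  0.0069998 ]
[ 20  14  15  16 184] [0.49   0.2261 0.015 ]
[136  76  18  20 264] [ 0.5838 -0.1023  0.015 ]
[225 140  23  24 377] [ 0.6122 -0.3153  0.015 ]
```

Request:
{"api": "play_rows", "payload": {
  "moves": [
    [[0, 0, 0, -0.15, 0.056, 0, 28], [0, 0, 0, -0.15, 0.056, 0, 28], [0, 0, 0, -0.15, 0.056, 0, 28], [0, 0, 0, -0.15, 0.056, 0, 28], [0, 0, 0, -0.15, 0.056, 0, 28]]
  ]
}}

```text
time: 9.4
tool_pos: [0.6164, -0.1502, 0.0063]
tcp_rot: [2.221, 2.221, -0.0]
wrist_force: [0.3, 0.7, 1.4]
width: 0.329
grip_force: 0.6
```

Request:
{"api": "play_rows", "payload": {
  "moves": [
    [[0, 0, 0, -0.15, 0, 0, 28], [0, 0, 0, -0.15, 0, 0, 28], [0, 0, 0, -0.15, 0, 0, 28], [0, 0, 0, -0.15, 0, 0, 28], [0, 0, 0, -0.13, 0, 0, 28]]
  ]
}}

```text
time: 9.82
tool_pos: [0.6154, -0.2233, 0.0062]
tcp_rot: [-2.222, -2.221, 0.0]
wrist_force: [-0.6, 0.4, -0.5]
width: 0.326
grip_force: 0.4
```

Request:
{"api": "play_rows", "payload": {
  "moves": [
    [[0, 0, 0, -0.12, 0, 0, 28], [0, 0, 0, -0.08, 0, 0, 28], [0, 0, 0, -0.03, 0, 0, 28], [0, 0, 0, 0, 0, 0, 28]]
  ]
}}

```text
time: 10.15
tool_pos: [0.6156, -0.2454, 0.0062]
tcp_rot: [2.222, 2.22, -0.0]
wrist_force: [-0.9, 0.0, 0.6]
width: 0.33
grip_force: 0.0
```

Request:
{"api": "play_rows", "payload": {
  "moves": [
    [[0, 0, 0, 0.15, 0, 0, 28], [0, 0, 0, 0.2, 0, -0.1, 28], [0, 0, 0, 0.25, 0, -0.25, 28], [0, 0, 0, 0.25, 0, -0.25, 28], [0, 0, 0, 0.25, -0.1, -0.1, 28]]
  ]
}}

```text
time: 10.57
tool_pos: [0.6089, -0.1324, 0.08]
tcp_rot: [2.217, 2.219, 0.006]
wrist_force: [0.7, -0.4, 1.0]
width: 0.326
grip_force: 0.0
```

```bash
python3 m.py
```

```text
[ 0.60645255 -0.12799258  0.08051386]
[ 20  14  15  16 186] [0.49   0.2258 0.015 ]
[206 125  22  22 335] [ 0.6117 -0.2718  0.015 ]
[224 140  24  24 383] [ 0.6118 -0.3152  0.015 ]
```

Request:
{"api": "play_rows", "payload": {
  "moves": [
    [[0, 0, 0, 0.3, -0.1, 0, 28], [0, 0, 0, 0.38, -0.1, 0, 28], [0, 0, 0, 0.38, -0.1, 0, 28], [0, 0, 0, 0.38, -0.1, 0, 28], [0, 0, 0, 0.38, -0.1, 0, 28]]
  ]
}}

```text
time: 11.03
tool_pos: [0.554, 0.0503, 0.0761]
tcp_rot: [-2.22, -2.222, 0.0]
wrist_force: [-0.3, 0.7, 0.2]
width: 0.329
grip_force: 0.0
```

Request:
{"api": "play_rows", "payload": {
  "moves": [
    [[0, 0, 0, 0.38, -0.1, 0, 28], [0, 0, 0, 0.38, -0.1, 0, 28], [0, 0, 0, 0.38, -0.1, 0, 28], [0, 0, 0, 0.38, -0.1, 0, 28], [0, 0, 0, 0.34, -0.1, 0, 28]]
  ]
}}

```text
time: 11.45
tool_pos: [0.5035, 0.2366, 0.0761]
tcp_rot: [-2.219, -2.223, 0.0]
wrist_force: [0.8, -0.5, -0.4]
width: 0.326
grip_force: 0.0
```

Request:
{"api": "play_rows", "payload": {
  "moves": [
    [[0, 0, 0, 0.25, -0.1, 0, 28], [0, 0, 0, 0.12, -0.04, 0, 28], [0, 0, 0, 0, 0, 0, 28], [0, 0, 0, 0, 0, 0, 28], [0, 0, 0, 0, 0, 0, 28]]
  ]
}}

```text
time: 11.87
tool_pos: [0.4915, 0.2699, 0.076]
tcp_rot: [2.221, 2.222, -0.001]
wrist_force: [-0.0, -0.5, -0.0]
width: 0.329
grip_force: 0.0
```

Request:
{"api": "play_rows", "payload": {
  "moves": [
    [[0, 0, 0, 0.04, 0, 0.1, 28], [0, 0, 0, 0, 0, 0.15, 28], [0, 0, 0, 0, 0, 0.15, 28], [0, 0, 0, 0, 0, 0.13, 28], [0, 0, 0, 0, 0, 0.1, 28]]
  ]
}}

```text
time: 12.28
tool_pos: [0.4913, 0.2731, 0.0113]
tcp_rot: [-2.223, -2.219, 0.003]
wrist_force: [-0.4, -0.8, 0.1]
width: 0.324
grip_force: 0.0
```

Request:
{"api": "play_rows", "payload": {
  "moves": [
    [[0, 0, 0, 0, 0, 0.05, 28], [0, 0, 0, 0, 0, 0.02, 28], [0, 0, 0, 0, 0, 0, 28]]
  ]
}}

```text
time: 12.53
tool_pos: [0.4917, 0.2741, 0.0057]
tcp_rot: [-2.222, -2.221, 0.001]
wrist_force: [-0.2, -0.7, -0.1]
width: 0.329
grip_force: 0.0
```

```bash
python3 m.py
```

```text
[0.49206248 0.27441123 0.00633398]
[ 20  14  15  16 186] [0.4894 0.2252 0.015 ]
[207 125  21  22 334] [ 0.6122 -0.2719  0.015 ]
[225 140  23  24 380] [ 0.6122 -0.3152  0.015 ]
```

Request:
{"api": "play_rows", "payload": {
  "moves": [
    [[0, 0, 0, -0.1, 0, 0, 28], [0, 0, 0, -0.12, 0, 0, 28], [0, 0, 0, -0.15, 0.05, 0, 28], [0, 0, 0, -0.155, 0.052, 0, 28], [0, 0, 0, -0.155, 0.052, 0, 28]]
  ]
}}

```text
time: 13.0
tool_pos: [0.5075, 0.2052, 0.0071]
tcp_rot: [2.221, 2.221, 0.002]
wrist_force: [-0.3, 0.5, 1.1]
width: 0.326
grip_force: 0.5
```

Request:
{"api": "play_rows", "payload": {
  "moves": [
    [[0, 0, 0, -0.155, 0.052, 0, 28], [0, 0, 0, -0.155, 0.052, 0, 28], [0, 0, 0, -0.155, 0.052, 0, 28], [0, 0, 0, -0.155, 0.052, 0, 28], [0, 0, 0, -0.155, 0.052, 0, 28]]
  ]
}}

```text
time: 13.42
tool_pos: [0.5335, 0.1273, 0.0071]
tcp_rot: [2.221, 2.221, 0.001]
wrist_force: [-0.2, -0.6, -0.1]
width: 0.328
grip_force: 0.5
```

Request:
{"api": "play_rows", "payload": {
  "moves": [
    [[0, 0, 0, -0.155, 0.052, 0, 28], [0, 0, 0, -0.155, 0.052, 0, 28], [0, 0, 0, -0.155, 0.052, 0, 28], [0, 0, 0, -0.155, 0.052, 0, 28], [0, 0, 0, -0.155, 0.052, 0, 28]]
  ]
}}

```text
time: 13.83
tool_pos: [0.5593, 0.0498, 0.007]
tcp_rot: [2.222, 2.22, 0.001]
wrist_force: [0.7, 0.0, 0.3]
width: 0.327
grip_force: 0.6
```

Request:
{"api": "play_rows", "payload": {
  "moves": [
    [[0, 0, 0, -0.155, 0.052, 0, 28], [0, 0, 0, -0.155, 0.052, 0, 28], [0, 0, 0, -0.155, 0.052, 0, 28], [0, 0, 0, -0.155, 0.052, 0, 28], [0, 0, 0, -0.155, 0.052, 0, 28]]
  ]
}}

```text
time: 14.25
tool_pos: [0.5851, -0.0278, 0.007]
tcp_rot: [2.222, 2.22, 0.001]
wrist_force: [0.2, -0.1, 0.4]
width: 0.33
grip_force: 0.6
```

```bash
python3 m.py
```

```text
[ 0.58656931 -0.03028907  0.00739268]
[121  64  17  19 245] [ 0.581 -0.055  0.015]
[206 125  22  22 335] [ 0.6121 -0.2719  0.015 ]
[225 140  23  24 379] [ 0.6123 -0.3153  0.015 ]
```

Request:
{"api": "play_rows", "payload": {
  "moves": [
    [[0, 0, 0, -0.155, 0.052, 0, 28], [0, 0, 0, -0.155, 0.052, 0, 28], [0, 0, 0, -0.155, 0.052, 0, 28], [0, 0, 0, -0.155, 0.052, 0, 28], [0, 0, 0, -0.155, 0.052, 0, 28]]
  ]
}}

```text
time: 14.72
tool_pos: [0.6116, -0.1051, 0.0067]
tcp_rot: [2.222, 2.221, 0.001]
wrist_force: [-0.6, 2.1, 2.7]
width: 0.326
grip_force: 1.1
```

Request:
{"api": "play_rows", "payload": {
  "moves": [
    [[0, 0, 0, -0.155, 0.05, 0, 28], [0, 0, 0, -0.15, 0, 0, 28], [0, 0, 0, -0.15, 0, 0, 28], [0, 0, 0, -0.15, 0, 0, 28], [0, 0, 0, -0.13, 0, 0, 28]]
  ]
}}

```text
time: 15.13
tool_pos: [0.616, -0.1786, 0.0063]
tcp_rot: [-2.222, -2.221, -0.0]
wrist_force: [-0.9, 1.7, 2.9]
width: 0.326
grip_force: 1.5
```

Request:
{"api": "play_rows", "payload": {
  "moves": [
    [[0, 0, 0, -0.11, 0, 0, 28], [0, 0, 0, -0.1, 0, 0, 28], [0, 0, 0, -0.07, 0, 0, 28], [0, 0, 0, 0, 0, 0, 28]]
  ]
}}

```text
time: 15.47
tool_pos: [0.616, -0.2067, 0.0062]
tcp_rot: [2.222, 2.22, -0.001]
wrist_force: [-0.3, 0.0, 0.3]
width: 0.325
grip_force: 0.0
```

```bash
python3 m.py
```

```text
[ 0.6158411  -0.20594154  0.00598035]
[191 110  37  37 654] [ 0.6118 -0.2532  0.015 ]
[224 140  24  24 378] [ 0.6119 -0.3153  0.015 ]
```

Request:
{"api": "play_rows", "payload": {
  "moves": [
    [[0, 0, 0, -0.04, 0, 0, 28], [0, 0, 0, 0, 0, 0, 28], [0, 0, 0, 0.15, 0, 0, 28], [0, 0, 0, 0.2, 0, -0.1, 28], [0, 0, 0, 0.25, 0, -0.25, 28]]
  ]
}}

```text
time: 15.93
tool_pos: [0.6124, -0.1473, 0.0373]
tcp_rot: [-2.218, -2.215, 0.006]
wrist_force: [-0.3, 0.4, -0.5]
width: 0.328
grip_force: 0.0
```

Request:
{"api": "play_rows", "payload": {
  "moves": [
    [[0, 0, 0, 0.25, 0, -0.25, 28], [0, 0, 0, 0.25, 0, -0.25, 28], [0, 0, 0, 0.25, 0, -0.25, 28], [0, 0, 0, 0.1, 0, -0.1, 28], [0, 0, 0, 0, 0, 0, 28]]
  ]
}}

```text
time: 16.35
tool_pos: [0.6184, -0.0612, 0.1299]
tcp_rot: [2.214, 2.222, 0.007]
wrist_force: [0.3, -0.4, 0.8]
width: 0.327
grip_force: 0.0
```

```bash
python3 m.py
python3 - <<'E'
from h import *
a=cam('scene')['image'][130:350,140:440];b=cam('side')['image'][120:390,190:480]
cv2.imwrite('pics/e.png',np.hstack([cv2.resize(x,(400,400)) for x in(a,b)])[:,:,::-1])
E
```

```text
[ 0.61713038 -0.06261882  0.12765778]
[192 112  37  35 655] [ 0.6121 -0.2552  0.015 ]
[224 140  24  24 386] [ 0.6123 -0.3152  0.015 ]
```

View pics/e.png

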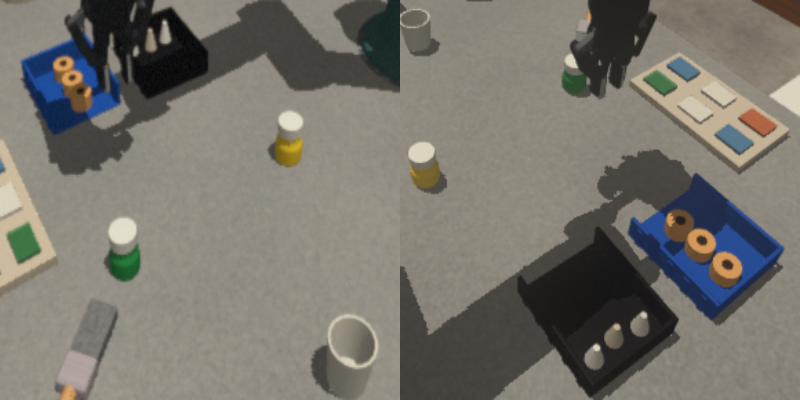

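The picture shows all three props upright in a row inside the blue tray: dots at about (680,218), (701,242) and (727,268) in the right half. The two jars and the cup are where they started, and the gripper is clear of everything.

```bash
python3 -c "
from workcell import bot;print(bot.finish_job())"
```

```text
the job is handed in; nothing more can be done
None
```

I swept all three kiln props into the blue tray, where they stand upright and fully inside with about 20 mm to spare at the mouth; the jars and cup were not touched, and I handed the job in at about 16.5 s.

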